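# Start the nail dust collector from its key row

### The job

Start the dust collector on the desk by pressing its keys with the fingertips, gently and in this order: first tip the power rocker fully on by pushing down its raised far end, then push the round key fully down so that it stays in, then press the long bar key fully down and let it spring back up. Do not press the square key, and leave the polish bottle, the jar and the buffer block beside the collector where they stand.

Things in the scene. Friction and masses are not known exactly. Their poses are not given: they have to be found in the camera images.
- collector: White nail dust collector, a flat fixed box, 168 mm deep, 256 wide, top 42 mm above the desk, dark slatted intake on its far half. Origin on the desk under the middle of the key row; x to the far side (intake), y to the left along the row. It spans x -36 to 132, y -128 to 128 mm. Four black key modules stand at x = 0, y = 84, 28, -28, -84 mm in any order; their tops are 54 mm above the desk.
- rocker (a joint): The power rocker, rad: 0 = off (far end raised, near half level; may start up to 0.05), 0.4 = fully on (far half level, near end raised). It stays where it is left; about 4 N at its far end tips it. Only pushing down on its far half turns it on.
- rocker_far (a point): Point on the top of the rocker's far half, 15 mm from the crease in its middle; 70 mm above the desk when off, 64 when fully on. The rocker is a white V-shaped paddle, 46 mm long (collector x), 22 wide (y), pivoting across its middle 60 mm above the desk, crease 64 mm above the desk. Its axes tilt with the paddle. Its module may sit at any place in the row.
- round_key (a joint): Travel of the round key, m: 0 = up, 0.006 = fully down. It has a push-latch feel: no spring, it takes about 5 N and stays as far down as it is pushed.
- round_top (a point): Centre of the top of the round key, a white cylinder 27 mm in diameter, top 66 mm above the desk when up (12 mm proud of its module), 60 mm when fully down. Its black module (48 x 48 mm) may sit at any place in the row.
- bar_key (a joint): Travel of the long bar key, m: 0 = up, 0.006 = fully down. Spring: starts to move at 2 N, fully down at 5 N, comes up again when let go.
- bar_top (a point): Centre of the top of the bar key, a white bar 44 mm long (collector x) and 15 mm wide (y), top 66 mm above the desk when up. Its black module (48 x 48 mm) may sit at any place in the row.
- square_key (a joint): Travel of the square key, m: 0 = up, 0.006 = fully down; sprung like the bar key. Not to be pressed.
- square_top (a point): Centre of the top of the square key, a white block 25 x 25 mm, top 66 mm above the desk when up. Its black module (48 x 48 mm) may sit at any place in the row.
- polish: Loose polish bottle, dark blue with a black cap, 30 mm in diameter, 72 mm tall, standing to the right of the collector. Origin under its middle. Leave it alone.
- jar: Loose clear jar with a lid, 39 mm in diameter, 43 mm tall, standing to the left of the collector. Origin under its middle. Leave it alone.
- buffer: Loose pink nail buffer block, 34 x 98 x 23 mm, lying in front of the collector (robot side). Origin under its middle. Leave it alone.
- rocker_module: Fixed black housing under the rocker, 48 x 48 x 12 mm; origin under its middle, on the collector's top face; axes as the collector's.
- round_module: Fixed black housing under the round key, 48 x 48 x 12 mm; origin under its middle, on the collector's top face; axes as the collector's.
- bar_module: Fixed black housing under the bar key, 48 x 48 x 12 mm; origin under its middle, on the collector's top face; axes as the collector's.
- square_module: Fixed black housing under the square key, 48 x 48 x 12 mm; origin under its middle, on the collector's top face; axes as the collector's.

How it is judged (in metres and radians):
On the way, in this order (a step that is already met when the one before it is completed fails the run):
1. the power rocker is tipped fully on (value of joint rocker above 0.33 rad), for 0.2 s.
2. then the round key is pushed fully down (value of joint rocker above 0.33 rad and value of joint round_key above 0.0045 m), for 0.2 s.
3. then the bar key is pressed fully down (all of step 2 and value of joint bar_key above 0.0045 m), for 0.1 s.
At the end, for the whole second after the job is handed in: The rocker is on (over 0.33 rad of 0.4), the round key is in (over 4.5 mm of 6), the bar and square keys are up (under 1.5 mm), and the bottle, jar and buffer are within 15 mm of where they stood (all of step 2 and value of joint each of bar_key, square_key below 0.0015 m and distance of each of polish, jar, buffer from where it was at the start of the episode below 0.015 m); the robot touches nothing.
It fails at once if the round or bar key is pressed (over 3 mm) before the rocker is on (value of joint rocker below 0.3 rad and value of joint any of round_key, bar_key above 0.003 m).
It fails at once if the bar key is pressed (over 3 mm) before the round key is in (value of joint round_key below 0.004 m and value of joint bar_key above 0.003 m).
It fails at once if the square key is pressed (over 3 mm) (value of joint square_key above 0.003 m).
It fails at once if the collector or a key is pushed roughly (over 60 N) (contact force between the fingers and rocker_module above 60 N or contact force between the fingers and round_module above 60 N or contact force between the fingers and bar_module above 60 N or contact force between the fingers and square_module above 60 N or contact force between the fingers and collector above 60 N).
It fails at once if the bottle, jar or buffer is lifted, carried or knocked (over 20 mm) (distance of any of polish, jar, buffer from where it was at the start of the episode above 0.02 m).
It also fails if it takes over 35 s, if anything falls off the work surface, if the arm or the gripper's body presses on something with over 40 N, if the wrist force passes 120 N, or if a joint passes its speed limit or range.

### The arm

A 6-joint arm with a two-finger parallel gripper is mounted at the origin on a cart in front of the work surface, level with it; the furniture and walls round the work are solid. World frame = base frame: x ahead of the robot, y to its left, z up, the work surface at z = 0. Lengths are in m, angles in degrees, forces in N, time in s.
With the tool pointing down it reaches from about 0.275 to 0.775 m from the base axis. Payload 14.6 kg.
Tool frame: the origin (TCP) lies between the finger pads; the fingertips stand 19 mm ahead of it and the grasp point (between the pads) is the TCP; z points along the fingers, y is the line along which they close (so a half turn about z gives the same grasp; the last joint's range is limited). The gripper opens to 85 mm and grips with 20 to 120 N. Pads are 22 mm wide; open, the fingers measure 114 mm over their backs; the gripper's body (76 mm by 85 mm) begins 54 mm behind the grasp point. The pads swing forward as they close: fully open they stand 13 mm farther back than shut.
Start: joints at [-73.585, 15.075, -2.767, 72.158, 0, 81.102], TCP at [0.224, -0.475, 0.25] pointing down, gripper open.
Joint ranges: [-151.79, 151.79], [-50.71, 97.33], [-67.44, 78.34], [-121.81, 120.89], [-77.56, 73.72], [-180, 180]. Speed limits (degrees/s): [108.29, 108.29, 147.25, 159.86, 180, 180].

### API

Orientations are given as a 3x3 rotation matrix whose columns are the frame's x, y, z axes.
In Python, from rig import robot gives the robot as it stands.
- The arm moves only by the tool play_rows, never from a script. Its argument "steps" is a list of rows, each a list of 7 numbers: the turn, a rotation vector about the tool's x, y, z in units of 90 degrees (1.0 is 90 degrees), then the shift along the tool's x, y, z in units of 0.12 m (1.0 is 0.12 m), then the opening, from 0 (shut) to 1 (fully open). In form: [[ax, ay, az, tx, ty, tz, grip], ...]. A call has 1 to 20 rows; each row is the pose to reach, as a shift and turn from the pose commanded when the call began, along the tool's axes at that moment; what a row does not reach only later rows make up. A row lasts 1/12 s, in which the tool goes at most 41.7 mm and 7.16 degrees, less where a joint would pass 70% of its speed; a pose out of reach is approached as far as the arm can. A call with a number of a shift or a turn outside -1 to 1 is refused whole. A call with a gripper value outside its range is refused whole. The fingers move at their own pace and stop on an object; "grip_force" is the grip in N (left out, the last holds). Time passes only in rows, so rows that repeat a pose let the fingers close. It gives the time, the measured TCP pose, the force, the opening and the grip force at its end, in the units of the state.
- robot.state(): the state, without advancing time (a new reading comes with each control period).
- robot.grab_frame(name): name is "scene" or "side" or "wrist"; returns a dict with "frame" (480x640x3 uint8, red, green, blue), "depth" (480x640 float32, m along the optical axis (not along the pixel's ray), 0 where there is no reading), "mtx" (3x3 intrinsics, pixels), "rvec" (rotation vector, rad) and "tvec" (3), from world to camera coordinates, as OpenCV has them. Camera axes: x right, y down, z forward; pixel columns grow to the right and rows downward; lengths in m; the calibration is good to about 2 mm. A picture is of the moment at which its call begins.
- robot.finish_job(): hands the job in; it is judged then, once.
The state is a dict: "clock": time; "q": joint angles; "qd": joint speeds; "joint_efforts": joint torques, N m; "tool_pos": TCP position; "orientation": TCP orientation; "wrist_force": force on the tool from outside, world axes, zero at the start; "wrist_torque": the same for the moment, N m; "grip_width": opening from 0.0 (shut) to 1.0 (fully open); "finger_force": force on a finger pad.
Only numpy, scipy, OpenCV 4.12 (cv2) and the standard library are available. Lean on these libraries where they do the work, as an engineer would, in place of code of your own. Each camera call takes 0.05 s, during which the arm holds its last target. There are 200 camera calls.

## Working session

There is one attempt and no reset: what is moved stays moved. The work goes in short steps, Python scripts to look and compute and a tool call to move; the robot and the scene stay as the last step left them, time stands still between calls to the robot, and variables do not carry over. Pictures are saved under pics/ and viewed, at most 10 in all, crops included, and the job is handed in when it is done.

Besides the shell and the picture viewer there is one more tool, called after "Emit:" as name(argument=value, ...), one argument or row to a line, values as JSON. play_rows: Moves the arm, as the interface text tells. Shifts and turns lie within -1 to 1; 1 stands for 0.12 m of shift or 90 degrees of turn. Its arguments: {"type":"object","properties":{"steps":{"type":"array"},"grip_force":{"type":"number"}},"required":["steps"]}

```bash
mkdir -p pics; cat > h.py <<'E'
import numpy as np, cv2
from rig import robot
def grab(n):
    f=robot.grab_frame(n); R=cv2.Rodrigues(np.array(f["rvec"],float))[0]; return f,f["mtx"],R,np.array(f["tvec"],float).ravel()
def ray(px,K,R,t):
    d=R.T@np.linalg.inv(K)@np.array([px[0],px[1],1.]); return -R.T@t,d
def onplane(px,z,K,R,t):
    o,d=ray(px,K,R,t); return o+d*(z-o[2])/d[2]
def cloud(f,K,R,t):
    v,u=np.mgrid[:480,:640]; z=f["depth"]; c=np.stack([(u-K[0,2])/K[0,0]*z,(v-K[1,2])/K[1,1]*z,z],-1)
    return (c-t)@R
E
python3 - <<'E'
from h import *
s=robot.state(); print(s)
for n in("scene","side"):
    f,K,R,t=grab(n); cv2.imwrite(f"pics/{n}0.png",f["frame"][...,::-1]); np.savez(f"{n}0.npz",f=f["frame"],d=f["depth"],K=K,R=R,t=t); print(n,-R.T@t,R[2])
E
```

```text
{'clock': 0.0, 'q': array([-7.35840993e+01,  1.50972711e+01, -2.80432343e+00,  7.21584460e+01,
        3.68038345e-04,  8.11016781e+01]), 'qd': array([-0.00116635, -0.03530306,  0.01272907, -0.04484171,  0.03464884,
       -0.0771084 ]), 'joint_efforts': array([ 1.34151880e-03, -6.37613654e+01,  3.84561610e+01,  1.38668643e-02,
        3.57576409e-04,  2.69145943e-06]), 'tool_pos': array([ 0.22440028, -0.47433611,  0.24983564]), 'orientation': array([[ 9.03976464e-01,  4.27582120e-01, -2.89984353e-04],
       [ 4.27582185e-01, -9.03975918e-01,  1.00700305e-03],
       [ 1.68437627e-04, -1.03429920e-03, -9.99999451e-01]]), 'wrist_force': array([-0.40708861, -0.16726706, -0.20631506]), 'wrist_torque': array([-0.02012595,  0.03786823, -0.0271065 ]), 'finger_force': 0.0, 'grip_width': 1.0027073944468219}
scene [1.04108445 0.0443223  0.76761837] [-0.59074327 -0.11880862 -0.79806447]
side [1.01714922 0.44897241 0.5391537 ] [-0.57451156 -0.60521128 -0.5510497 ]
```

View pics/scene0.png

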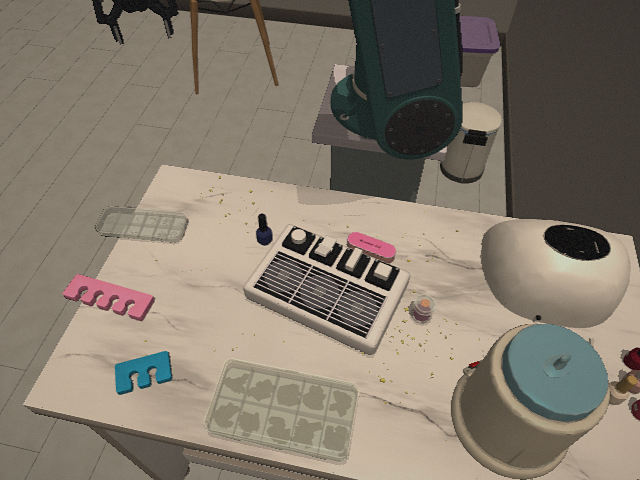

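View pics/side0.png

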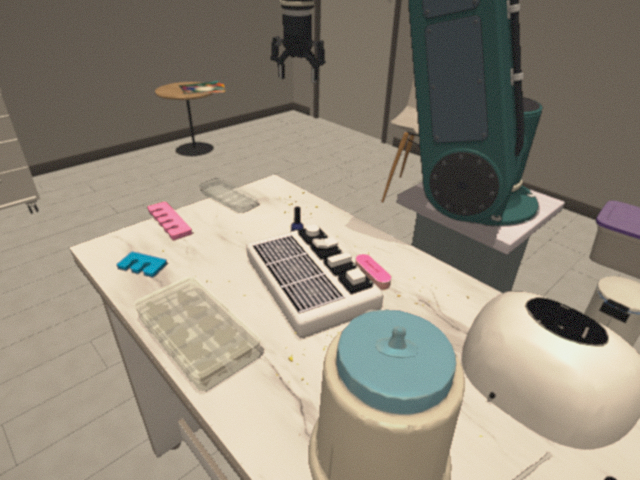

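The collector sits mid-image with its key row from about (298,238) to (382,272): round, probably the rocker, bar, square. The side view shows the same row from (313,232) to (357,277). Next I'll zoom in and measure.

```bash
python3 - <<'E'
from h import *
ims=[]
for n,(x,y) in(("scene",(270,215)),("side",(270,205))):
    g=np.load(f"{n}0.npz"); im=g["f"][y:y+90,x:x+150,::-1]
    ims.append(cv2.resize(im,(750,300*3//2),interpolation=cv2.INTER_CUBIC)[:300*3//2])
    P=cloud({"depth":g["d"]},g["K"],g["R"],g["t"])
    f=g["f"].astype(int)
    # white key tops: by depth height
    m=((P[...,2]>.058)&(P[...,2]<.085)&(f.min(-1)>110)&(P[...,0]>.25)&(P[...,0]<.75)&(abs(P[...,1])<.3)&(g["d"]>0)).astype(np.uint8)
    c,l,st,ce=cv2.connectedComponentsWithStats(m)
    for i in range(1,c):
        if st[i,4]>15: q=P[l==i]; print(n,ce[i].round(1),st[i],np.median(q,0).round(4),q[:,2].min().round(3),q[:,2].max().round(3))
cv2.imwrite("pics/crop.png",cv2.resize(np.vstack(ims),(500,600)))
E
```

```text
scene [512.9 259.7] [499 220  32  73 597] [0.5064 0.273  0.0774] 0.058 0.085
scene [298.1 234.4] [292 229  14  12 125] [ 0.5065 -0.1046  0.0651] 0.061 0.068
scene [325.4 245.7] [315 236  22  21 242] [ 0.521  -0.0504  0.0648] 0.061 0.072
scene [353.6 257.3] [346 248  16  20 161] [0.5378 0.0034 0.0653] 0.063 0.069
scene [382.9 269.3] [375 262  17  15 158] [0.5519 0.0571 0.0654] 0.062 0.069
side [312.  229.1] [306 225  13  10 105] [ 0.5098 -0.0993  0.0664] 0.058 0.069
side [325.1 241.9] [313 237  25  10 176] [ 0.5225 -0.0468  0.0655] 0.06 0.073
side [339.4 258.4] [328 252  24  14 188] [0.5394 0.0077 0.0657] 0.058 0.07
side [355.4 275.3] [347 268  18  15 180] [0.5547 0.062  0.066 ] 0.058 0.068
side [480.9 328.8] [473 297  22  57 490] [0.5201 0.2794 0.0728] 0.058 0.085
```

View pics/crop.png

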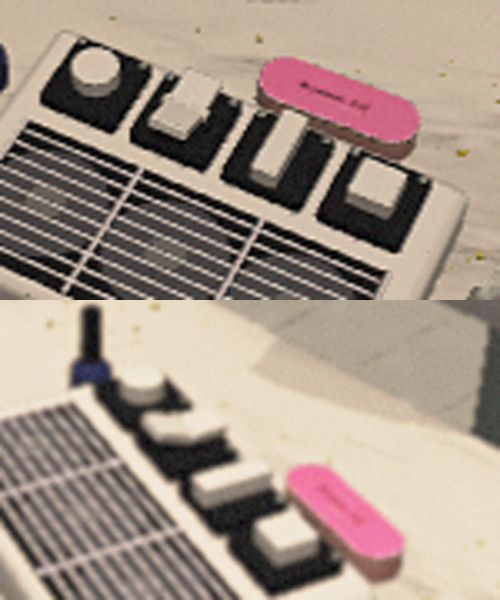

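Emit:
play_rows(
  steps=[
    [0, 0, 0, 0.25, -0.13, 0, 0],
    [0, 0, 0, 0.5, -0.26, 0, 0],
    [0, 0, 0, 0.75, -0.39, 0, 0],
    [0, 0, 0, 0.967, -0.515, 0, 0],
    [0, 0, 0, 0.967, -0.515, 0, 0],
  ],
)

```text
clock: 0.52
tool_pos: [0.3047, -0.3654, 0.2504]
orientation: [[0.903, 0.43, 0.0], [0.43, -0.903, 0.001], [0.001, -0.001, -1.0]]
wrist_force: [0.2, -0.7, 1.2]
grip_width: 0.307
finger_force: 0.0
```

Emit:
play_rows(
  steps=[
    [0, 0, 0, 0.25, -0.13, 0, 0],
    [0, 0, 0, 0.5, -0.26, 0, 0],
    [0, 0, 0, 0.75, -0.39, 0, 0],
    [0, 0, 0, 0.967, -0.515, 0, 0],
    [0, 0, 0, 0.967, -0.515, 0, 0],
  ],
)

```text
clock: 0.93
tool_pos: [0.3831, -0.2604, 0.2502]
orientation: [[0.903, 0.431, 0.0], [0.431, -0.903, 0.001], [0.001, -0.001, -1.0]]
wrist_force: [-0.4, -0.4, 0.6]
grip_width: 0.003
finger_force: 0.0
```

Emit:
play_rows(
  steps=[
    [0, 0, 0, 0.25, -0.13, 0, 0],
    [0, 0, 0, 0.5, -0.26, 0, 0],
    [0, 0, 0, 0.75, -0.39, 0, 0],
    [0, 0, 0, 0.967, -0.515, 0, 0],
    [0, 0, 0, 0.967, -0.515, 0, 0],
  ],
)

```text
clock: 1.35
tool_pos: [0.4617, -0.1554, 0.25]
orientation: [[0.903, 0.43, 0.0], [0.43, -0.903, 0.001], [0.0, -0.001, -1.0]]
wrist_force: [0.1, -0.2, -0.8]
grip_width: -0.003
finger_force: 0.0
```

Emit:
play_rows(
  steps=[
    [0, 0, 0.075, 0.0, 0.0, 0, 0],
    [0, 0, 0.15, 0, 0, 0, 0],
    [0, 0, 0.225, 0, 0, 0, 0],
    [0, 0, 0.3, 0, 0, 0, 0],
    [0, 0, 0.375, 0, 0, 0, 0],
    [0, 0, 0.456, 0, 0, 0, 0],
    [0, 0, 0.456, 0, 0, 0, 0],
  ],
)

```text
clock: 1.93
tool_pos: [0.4596, -0.1589, 0.2501]
orientation: [[0.961, -0.277, -0.0], [-0.277, -0.961, 0.0], [-0.0, 0.0, -1.0]]
wrist_force: [0.2, 0.2, -0.5]
grip_width: 0.001
finger_force: 0.0
```

```bash
cat > w.py <<'E'
from h import *
import sys
f,K,R,t=grab("wrist"); cv2.imwrite(f"pics/{sys.argv[1]}.png",f["frame"][...,::-1]); np.savez(f"{sys.argv[1]}.npz",f=f["frame"],d=f["depth"],K=K,R=R,t=t); print(-R.T@t,R[2])
P=cloud(f,K,R,t); g=f["frame"].astype(int); C=np.array([.5307,-.0212])
print(robot.state()["tool_pos"])
m=((P[...,2]>.057)&(P[...,2]<.085)&(g.min(-1)>110)&(np.hypot(P[...,0]-C[0],P[...,1]-C[1])<.14)&(f["depth"]>0)).astype(np.uint8)
c,l,st,ce=cv2.connectedComponentsWithStats(m)
for i in range(1,c):
    if st[i,4]>100:
        q=P[l==i]; ct=cv2.findContours((l==i).astype(np.uint8),0,2)[0]; r=cv2.minAreaRect(max(ct,key=len))
        p=onplane(r[0],.066,K,R,t); print(ce[i].round(1),st[i],np.median(q,0).round(4),"rect66",p.round(4),np.round(r[1],1),round(r[2],1),np.percentile(q[:,2],[2,98]).round(4))
E
python3 w.py w1
```

```text
[ 0.53287695 -0.179987    0.37392826] [-0.29084567  0.08306836 -0.95315709]
[ 0.4596089  -0.15883843  0.25009939]
[152.8 173.2] [ 131  142   42   64 1966] [ 0.5191 -0.0514  0.0654] rect66 [ 0.5189 -0.0522  0.066 ] [68.2 36.5] 79.9 [0.0631 0.0724]
[ 75.8 174.5] [  61  144   32   62 1215] [0.5338 0.0023 0.0661] rect66 [0.5336 0.0023 0.066 ] [63.5 20.2] 78.7 [0.0643 0.0676]
[230.5 173. ] [ 213  155   36   37 1028] [ 0.5039 -0.105   0.0663] rect66 [ 0.5039 -0.105   0.066 ] [36. 35.] 90.0 [0.0646 0.0677]
[  7.5 176.8] [  0 159  19  34 533] [0.5454 0.0499 0.0661] rect66 [0.5463 0.0489 0.066 ] [33. 18.] 90.0 [0.0644 0.0676]
```

View pics/w1.png

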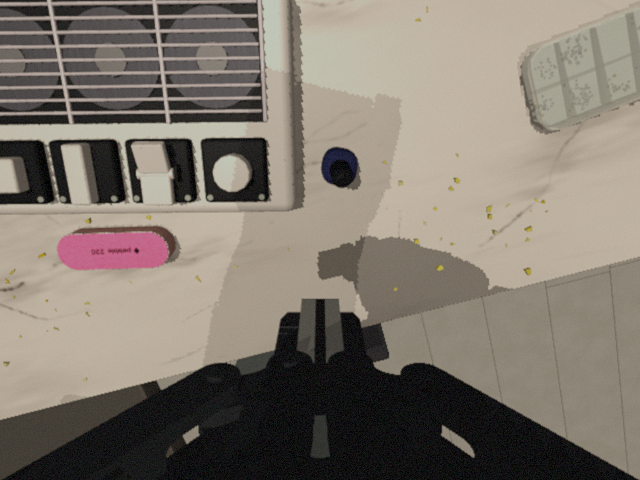

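The wrist view shows round at (232,172), the rocker at (153,173) and bar at (77,174), with measured tops at 66 mm, as the text says. Next I move above the rocker's far half.

Emit:
play_rows(
  steps=[
    [0, 0, 0, 0.09, -0.25, 0.2, 0],
    [0, 0, 0, 0.18, -0.5, 0.45, 0],
    [0, 0, 0, 0.28, -0.75, 0.7, 0],
    [0, 0, 0, 0.367, -1.0, 0.9, 0],
    [0, 0, 0, 0.367, -1.0, 1.0, 0],
    [0, 0, 0, 0.367, -1.0, 1.0, 0],
  ],
)

```text
clock: 2.48
tool_pos: [0.5323, -0.0593, 0.1273]
orientation: [[0.967, -0.256, -0.004], [-0.256, -0.967, 0.005], [-0.005, -0.004, -1.0]]
wrist_force: [-0.7, 0.3, -0.5]
grip_width: -0.0
finger_force: 0.0
```

```bash
python3 w.py w2
```

```text
[ 0.60640866 -0.07936463  0.25079219] [-0.295506    0.08187576 -0.95182591]
[ 0.53251037 -0.06015364  0.12917494]
[193.8 297.3] [ 175  253   38   89 2680] [0.5359 0.002  0.0661] rect66 [0.5358 0.0021 0.066 ] [89.9 31.8] 85.5 [0.0602 0.0674]
[308.2 272.6] [ 287  258   48   35 1362] [ 0.5361 -0.0539  0.0701] rect66 [ 0.5326 -0.0547  0.066 ] [34. 47.] 90.0 [0.0663 0.0727]
[ 77.2 296.6] [  48  269   59   55 2715] [0.5503 0.0557 0.066 ] rect66 [0.5504 0.0555 0.066 ] [54. 58.] 90.0 [0.0585 0.0673]
[437.2 289.5] [412 272  44  53 582] [ 0.5121 -0.1109  0.0659] rect66 [ 0.5083 -0.1102  0.066 ] [57.6 28.4] 59.6 [0.0576 0.0673]
```

View pics/w2.png

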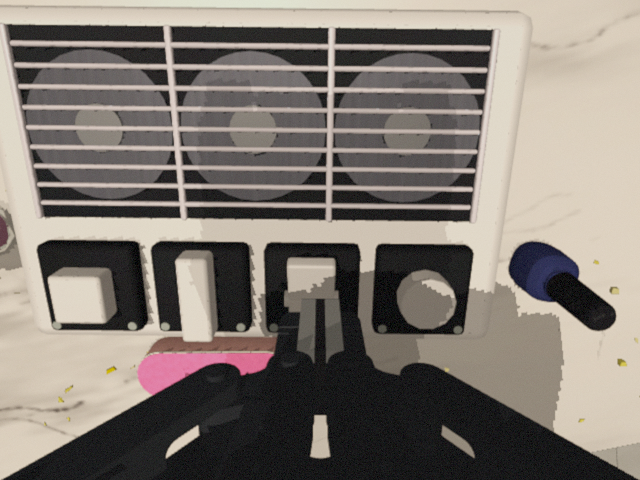

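Emit:
play_rows(
  steps=[
    [0, 0, 0, 0.025, -0.055, 0.1, 0],
    [0, 0, 0, 0.025, -0.055, 0.2, 0],
    [0, 0, 0, 0.025, -0.055, 0.27, 0],
    [0, 0, 0, 0.025, -0.055, 0.27, 0],
    [0, 0, 0, 0.025, -0.055, 0.27, 0],
  ],
)

```text
clock: 2.95
tool_pos: [0.5369, -0.0585, 0.0986]
orientation: [[0.966, -0.258, 0.002], [-0.258, -0.966, 0.007], [0.0, -0.007, -1.0]]
wrist_force: [-0.1, -0.1, -0.5]
grip_width: -0.0
finger_force: 0.0
```

Emit:
play_rows(
  steps=[
    [0, 0, 0, 0, 0, 0.02, 0],
    [0, 0, 0, 0, 0, 0.04, 0],
    [0, 0, 0, 0, 0, 0.055, 0],
    [0, 0, 0, 0, 0, 0.07, 0],
    [0, 0, 0, 0, 0, 0.08, 0],
    [0, 0, 0, 0, 0, 0.08, 0],
  ],
)

```text
clock: 3.45
tool_pos: [0.5375, -0.0579, 0.0884]
orientation: [[0.966, -0.258, 0.003], [-0.258, -0.966, 0.006], [0.001, -0.007, -1.0]]
wrist_force: [1.9, -0.8, 3.2]
grip_width: 0.007
finger_force: 1.3
```

Emit:
play_rows(
  steps=[
    [0, 0, 0, 0, -0.01, 0.015, 0],
    [0, 0, 0, 0, -0.01, 0.03, 0],
    [0, 0, 0, 0, -0.01, 0.045, 0],
    [0, 0, 0, 0, -0.01, 0.055, 0],
    [0, 0, 0, 0, -0.01, 0.055, 0],
  ],
)

```text
clock: 3.87
tool_pos: [0.5374, -0.0572, 0.0825]
orientation: [[0.966, -0.257, 0.003], [-0.257, -0.966, 0.007], [0.001, -0.007, -1.0]]
wrist_force: [-1.2, 0.7, 17.3]
grip_width: -0.001
finger_force: 8.4
```

Emit:
play_rows(
  steps=[
    [0, 0, 0, 0, 0, 0.008, 0],
    [0, 0, 0, 0, 0, 0.008, 0],
    [0, 0, 0, 0, 0, 0.008, 0],
    [0, 0, 0, 0, 0, 0.008, 0],
  ],
)

```text
clock: 4.2
tool_pos: [0.5374, -0.0572, 0.0822]
orientation: [[0.966, -0.257, 0.003], [-0.257, -0.966, 0.007], [0.002, -0.007, -1.0]]
wrist_force: [-6.1, 0.6, 31.2]
grip_width: 0.0
finger_force: 15.3
```

Emit:
play_rows(
  steps=[
    [0, 0, 0, 0, 0, -0.1, 0],
    [0, 0, 0, 0, 0, -0.3, 0],
    [0, 0, 0, 0, 0, -0.5, 0],
    [0, 0, 0, -0.2, 0.2, -0.5, 0],
    [0, 0, 0, -0.4, 0.3, -0.5, 0],
    [0, 0, 0, -0.4, 0.3, -0.5, 0],
  ],
)

```text
clock: 4.7
tool_pos: [0.4771, -0.0801, 0.1401]
orientation: [[0.966, -0.258, -0.002], [-0.258, -0.966, 0.008], [-0.004, -0.007, -1.0]]
wrist_force: [1.0, 0.2, 0.2]
grip_width: -0.002
finger_force: 0.0
```

```bash
python3 w.py w3
```

```text
[ 0.55095626 -0.10058082  0.26372359] [-0.29354809  0.08469875 -0.95218467]
[ 0.47909492 -0.08003785  0.14026885]
[238.7 194.8] [ 212  145   56  100 4710] [ 0.5199 -0.0516  0.0647] rect66 [ 0.5204 -0.052   0.066 ] [55. 99.] -0.0 [0.0624 0.0726]
[120.9 195.1] [ 100  149   46   93 2867] [0.5345 0.0021 0.0661] rect66 [0.5341 0.0021 0.066 ] [95.2 33. ] 80.5 [0.0639 0.0674]
[ 14.5 196.2] [   0  168   34   54 1593] [0.5465 0.0509 0.0661] rect66 [0.5473 0.0498 0.066 ] [53. 33.] 90.0 [0.0606 0.0675]
[356.6 198.7] [ 330  170   56   57 2469] [ 0.5044 -0.1047  0.0663] rect66 [ 0.5046 -0.1052  0.066 ] [56. 55.] 90.0 [0.0612 0.0676]
```

View pics/w3.png

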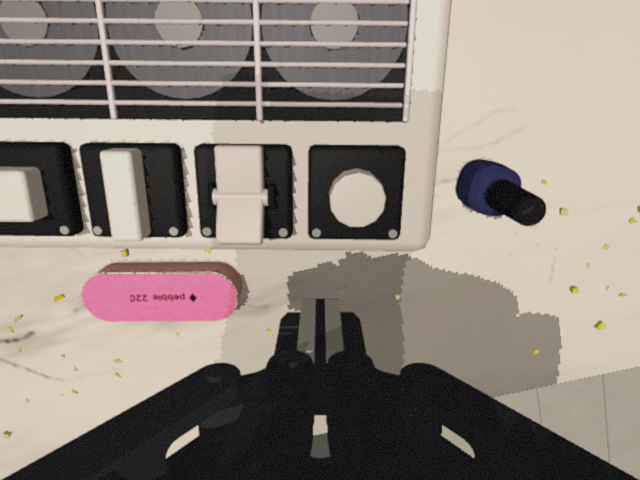

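The rocker is at (239,195) and the round key at (357,198). I'll check the rocker's two halves before going on.

```bash
python3 - <<'E'
from h import *
g=np.load("w3.npz"); P=cloud({"depth":g["d"]},g["K"],g["R"],g["t"])
for r in range(148,244,8): print(r,P[r:r+4,225:255,2].mean().round(4))
E
```

```text
148 0.0638
156 0.064
164 0.0657
172 0.0656
180 0.064
188 0.064
196 0.0645
204 0.0658
212 0.0673
220 0.0689
228 0.072
236 0.0719
```

Emit:
play_rows(
  steps=[
    [0, 0, 0, 0.13, 0.07, 0, 0],
    [0, 0, 0, 0.262, 0.146, 0, 0],
    [0, 0, 0, 0.262, 0.146, 0.1, 0],
    [0, 0, 0, 0.262, 0.146, 0.25, 0],
    [0, 0, 0, 0.262, 0.146, 0.36, 0],
    [0, 0, 0, 0.262, 0.146, 0.377, 0],
    [0, 0, 0, 0.262, 0.146, 0.377, 0],
  ],
)

```text
clock: 5.33
tool_pos: [0.5071, -0.1043, 0.0943]
orientation: [[0.967, -0.257, -0.0], [-0.257, -0.966, 0.008], [-0.002, -0.008, -1.0]]
wrist_force: [-0.5, 0.2, -0.1]
grip_width: 0.004
finger_force: 0.0
```

The rocker is fully on: its far half is level and its near end raised. Now the round key.

Emit:
play_rows(
  steps=[
    [0, 0, 0, 0, 0, 0.04, 0],
    [0, 0, 0, 0, 0, 0.07, 0],
    [0, 0, 0, 0, 0, 0.085, 0],
    [0, 0, 0, 0, 0, 0.1, 0],
    [0, 0, 0, 0, 0, 0.11, 0],
    [0, 0, 0, 0, 0, 0.12, 0],
    [0, 0, 0, 0, 0, 0.12, 0],
  ],
)

```text
clock: 5.92
tool_pos: [0.5076, -0.1047, 0.0808]
orientation: [[0.966, -0.257, 0.002], [-0.257, -0.966, 0.007], [0.0, -0.007, -1.0]]
wrist_force: [1.1, 0.6, 1.0]
grip_width: -0.001
finger_force: 0.5
```

Emit:
play_rows(
  steps=[
    [0, 0, 0, 0, 0, 0.008, 0],
    [0, 0, 0, 0, 0, 0.016, 0],
    [0, 0, 0, 0, 0, 0.02, 0],
    [0, 0, 0, 0, 0, 0.02, 0],
  ],
)

```text
clock: 6.25
tool_pos: [0.5077, -0.1047, 0.0789]
orientation: [[0.966, -0.257, 0.003], [-0.257, -0.966, 0.007], [0.001, -0.007, -1.0]]
wrist_force: [-2.4, 1.8, 13.5]
grip_width: 0.004
finger_force: 6.7
```

Emit:
play_rows(
  steps=[
    [0, 0, 0, 0, 0, 0.006, 0],
    [0, 0, 0, 0, 0, 0.006, 0],
    [0, 0, 0, 0, 0, 0.006, 0],
    [0, 0, 0, 0, 0, -0.1, 0],
    [0, 0, 0, 0, 0, -0.3, 0],
    [0, 0, 0, 0, 0, -0.5, 0],
    [0, 0, 0, -0.2, 0, -0.5, 0],
    [0, 0, 0, -0.4, 0, -0.5, 0],
    [0, 0, 0, -0.4, -0.3, -0.5, 0],
    [0, 0, 0, -0.4, -0.6, -0.5, 0],
    [0, 0, 0, -0.4, -0.9, -0.5, 0],
    [0, 0, 0, -0.4, -0.92, -0.5, 0],
    [0, 0, 0, -0.4, -0.92, -0.5, 0],
  ],
)

```text
clock: 7.33
tool_pos: [0.4827, -0.0161, 0.1389]
orientation: [[0.976, -0.217, 0.006], [-0.217, -0.976, 0.03], [-0.001, -0.03, -1.0]]
wrist_force: [0.1, -0.1, -0.8]
grip_width: -0.0
finger_force: 0.0
```

```bash
python3 w.py w4
```

```text
[ 0.5564398  -0.0361315   0.26268642] [-0.28956443  0.09309937 -0.95262005]
[ 0.48256172 -0.01672906  0.13889314]
[260.6 169.9] [ 245  123   33   96 3022] [0.5345 0.0027 0.0662] rect66 [0.5342 0.0026 0.066 ] [95. 32.] 90.0 [0.0642 0.0676]
[381.5 174.8] [ 353  123   57  105 5016] [ 0.5202 -0.0512  0.0647] rect66 [ 0.5204 -0.051   0.066 ] [ 56.4 102.7] 3.2 [0.0625 0.0726]
[141. 164.] [ 113  136   56   57 2869] [0.5489 0.0563 0.0661] rect66 [0.5489 0.0565 0.066 ] [56. 55.] 90.0 [0.0628 0.0676]
[497.8 182.7] [ 469  155   58   56 2490] [ 0.5043 -0.1042  0.0603] rect66 [ 0.5059 -0.1022  0.066 ] [55. 57.] 90.0 [0.0585 0.0617]
```

The round key is in: its top measures 60 mm. On to the bar.

Emit:
play_rows(
  steps=[
    [0, 0, 0, 0.19, -0.13, 0, 0],
    [0, 0, 0, 0.378, -0.268, 0, 0],
    [0, 0, 0, 0.378, -0.268, 0.1, 0],
    [0, 0, 0, 0.378, -0.268, 0.25, 0],
    [0, 0, 0, 0.378, -0.268, 0.34, 0],
    [0, 0, 0, 0.378, -0.268, 0.34, 0],
    [0, 0, 0, 0.378, -0.268, 0.34, 0],
  ],
)

```text
clock: 7.97
tool_pos: [0.5304, -0.0113, 0.0991]
orientation: [[0.981, -0.194, 0.006], [-0.195, -0.98, 0.042], [-0.002, -0.043, -0.999]]
wrist_force: [0.2, 0.4, 1.5]
grip_width: 0.001
finger_force: 0.0
```

```bash
python3 - <<'E'
from h import *
s=robot.state(); print(s["q"].round(2),s["qd"].round(2),s["tool_pos"],s["wrist_force"],s["orientation"].round(3))
E
```

```text
[-11.27  20.86 -19.06  50.19   2.45 179.95] [ 0.35 -1.04  1.21  0.51  0.16 -0.08] [ 0.53038304 -0.011272    0.09907753] [0.20475827 0.44686661 1.53571213] [[ 0.981 -0.194  0.006]
 [-0.195 -0.98   0.042]
 [-0.002 -0.043 -0.999]]
```

J6 has hit its 180° limit, so I'll lift and turn the tool back (yaw doesn't matter for the press).

Emit:
play_rows(
  steps=[
    [0, 0, 0, 0, 0, -0.2, 0],
    [0, 0, -0.07, 0, 0, -0.2, 0],
    [0, 0, -0.14, 0, 0, -0.2, 0],
    [0, 0, -0.21, 0, 0, -0.2, 0],
    [0, 0, -0.28, 0, 0, -0.2, 0],
    [0, 0, -0.28, 0, 0, -0.2, 0],
  ],
)

```text
clock: 8.47
tool_pos: [0.5309, -0.012, 0.1243]
orientation: [[0.969, 0.248, 0.009], [0.247, -0.968, 0.042], [0.019, -0.038, -0.999]]
wrist_force: [-0.4, -0.7, -0.1]
grip_width: -0.001
finger_force: 0.0
```

```bash
python3 - <<'E'
from h import *
s=robot.state(); R=s["orientation"]; print(s["q"].round(2),s["tool_pos"],R.round(3))
lev=np.array([[R[0,0],R[1,0],0]]); 
d=np.array([.5347,.0027,.099])-s["tool_pos"]; print("shift units",R.T@d/.12)
x=np.array([R[0,0],R[1,0],0]);x/=np.linalg.norm(x);T=np.stack([x,np.cross([0,0,-1],x),[0,0,-1]],1)
print("turn to level",cv2.Rodrigues(R.T@T)[0].ravel()/(np.pi/2))
E
```

```text
[-11.34  19.55 -16.71  53.71   2.46 154.33] [ 0.5309291  -0.01200152  0.12431071] [[ 0.969  0.248  0.009]
 [ 0.247 -0.968  0.042]
 [ 0.019 -0.038 -0.999]]
shift units [ 0.05667477 -0.10273735  0.21614382]
turn to level [-0.02441023 -0.01218761  0.00023369]
```

Emit:
play_rows(
  steps=[
    [-0.024, -0.012, 0, 0.057, -0.103, 0, 0],
    [-0.024, -0.012, 0, 0.057, -0.103, 0, 0],
    [-0.024, -0.012, 0, 0.057, -0.103, 0.1, 0],
    [-0.024, -0.012, 0, 0.057, -0.103, 0.2, 0],
    [-0.024, -0.012, 0, 0.057, -0.103, 0.2, 0],
    [-0.024, -0.012, 0, 0.057, -0.103, 0.2, 0],
  ],
)

```text
clock: 8.97
tool_pos: [0.5342, 0.003, 0.1001]
orientation: [[0.971, 0.241, -0.002], [0.241, -0.971, 0.002], [-0.002, -0.002, -1.0]]
wrist_force: [-0.1, -0.5, 0.3]
grip_width: 0.002
finger_force: 0.0
```

Emit:
play_rows(
  steps=[
    [0, 0, 0, 0, 0, 0.05, 0],
    [0, 0, 0, 0, 0, 0.1, 0],
    [0, 0, 0, 0, 0, 0.125, 0],
    [0, 0, 0, 0, 0, 0.14, 0],
    [0, 0, 0, 0, 0, 0.155, 0],
    [0, 0, 0, 0, 0, 0.165, 0],
    [0, 0, 0, 0, 0, 0.172, 0],
    [0, 0, 0, 0, 0, 0.172, 0],
  ],
)

```text
clock: 9.63
tool_pos: [0.5344, 0.0032, 0.0793]
orientation: [[0.97, 0.243, -0.001], [0.243, -0.97, 0.001], [-0.001, -0.001, -1.0]]
wrist_force: [-1.9, -2.4, 4.6]
grip_width: 0.002
finger_force: 2.3
```

Tip is at 60.3 mm with about 4.6 N on it, so the key is nearly at its stop. I'll push a touch more, hold, then retreat.

Emit:
play_rows(
  steps=[
    [0, 0, 0, 0, 0, 0.008, 0],
    [0, 0, 0, 0, 0, 0.012, 0],
    [0, 0, 0, 0, 0, 0.012, 0],
    [0, 0, 0, 0, 0, 0.012, 0],
  ],
)

```text
clock: 9.97
tool_pos: [0.5344, 0.0031, 0.0788]
orientation: [[0.97, 0.243, -0.0], [0.243, -0.97, 0.001], [-0.0, -0.001, -1.0]]
wrist_force: [-6.4, -1.5, 18.9]
grip_width: 0.001
finger_force: 9.8
```

Emit:
play_rows(
  steps=[
    [0, 0, 0, 0, 0, -0.1, 0],
    [0, 0, 0, 0, 0, -0.3, 0],
    [0, 0, 0, 0, 0, -0.5, 0],
    [0, 0, 0, -0.2, 0, -0.6, 0],
    [0, 0, 0, -0.4, 0, -0.6, 0],
    [0, 0, 0, -0.6, 0, -0.6, 0],
    [0, 0, 0, -0.6, 0, -0.6, 0],
  ],
)

```text
clock: 10.55
tool_pos: [0.4611, -0.0144, 0.15]
orientation: [[0.97, 0.243, -0.003], [0.243, -0.97, 0.002], [-0.003, -0.002, -1.0]]
wrist_force: [1.4, -0.2, 0.7]
grip_width: 0.001
finger_force: 0.0
```

```bash
python3 w.py w5
```

```text
[0.53540588 0.0046768  0.27367821] [-0.29604488 -0.07283106 -0.95239334]
[ 0.46305825 -0.01434587  0.15014591]
[213.5  40.6] [ 179    2   71   78 3271] [0.5485 0.057  0.0662] rect66 [0.5486 0.0572 0.066 ] [62.5 57.3] 30.1 [0.0645 0.0677]
[323.4 104.2] [ 289   56   70   97 2989] [0.5344 0.0031 0.0663] rect66 [0.5342 0.0033 0.066 ] [32.5 96.7] 29.3 [0.0646 0.0677]
[425.3 161.3] [ 385  110   83  104 4314] [ 0.5208 -0.0509  0.0647] rect66 [ 0.521  -0.0506  0.066 ] [52.4 96.6] 30.3 [0.0626 0.0726]
[510.8 217.2] [ 486  192   51   50 1959] [ 0.5039 -0.1042  0.0603] rect66 [ 0.5047 -0.1012  0.066 ] [46.7 52.3] 45.0 [0.0589 0.0616]
```

View pics/w5.png

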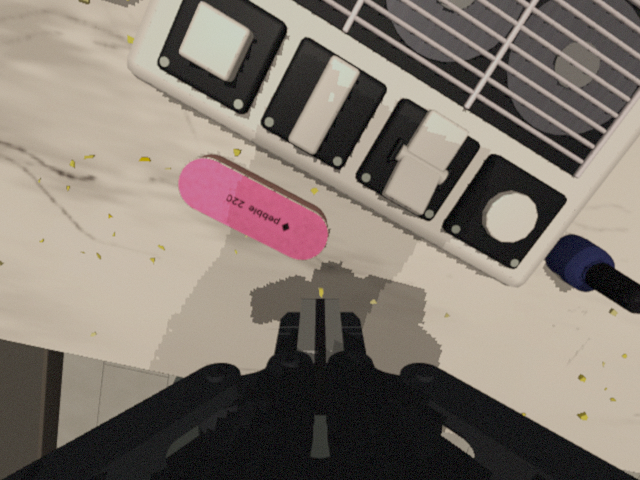

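The round key at (511,217) is in, with its top at 60 mm. The bar at (323,104) and the square at (213,41) are up at 66 mm, the rocker at (425,161) is on, and the arm is clear.

```bash
python3 -c "
from rig import robot
print(robot.finish_job())"
```

```text
the job is handed in; nothing more can be done
None
```

I tipped the rocker on, pushed the round key in, and pressed and released the bar key, in that order; the last wrist-camera look confirmed all three with the square key up, nothing beside the collector was touched, and the job is handed in (no verdict was returned).

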